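# Cock and fire the spring pin press

## Task

Drive the brass pin flush into the wooden name plate with the green spring press: draw the black knob up by feel until the catch holds it, without hauling hard on the buffer at the top of its stroke, and let go of it. Then press the red trigger pad gently to fire the press, and move away leaving the mug, stapler, eraser and pencil case where they are.

Things in the scene. Friction and masses are not known exactly. Their poses are not given: they have to be found in the camera images.
- press: green spring press fixed to the table, base 170 x 120 x 12 mm, 176 mm tall without knob. Origin: on the table under the rod's vertical axis, z up; the trigger is on its -x side. A 24 x 50 mm column stands at x 34 to 58 mm; the housing (x -36 to 34, y -22 to 22, z 85 to 176 mm) hides the catch. A wooden name plate is clamped on the base, its top 30 mm above the table
- knob: black rubber cylinder, 28 mm diameter, 38 mm high, upright on the striker rod, free all round; origin at its centre, 209 mm above the table at the start. Slides straight up with the striker against about 7 N plus 100 N/m; some 14 to 6 mm below the catch point a hump of up to 6 N more (the catch being pushed aside) must be pulled through. Held by the catch it stays up; let go early, it shoots down
- striker (a joint): height of the striker in m: 0 = resting on the standing pin (start), positive = drawn up, -0.006 = fallen with the pin flush. The catch engages somewhere between 0.017 and 0.06; where differs each time, is not marked and must be felt
- buffer: rubber buffer block (10 x 20 x 10 mm) hidden in the housing, fixed to the press; origin at its underside. 1.5 mm of travel after the catch has snapped in, the striker meets it and the pull climbs steeply, unlike the hump well beyond 6 N over the spring's own pull: stop there and ease down 2 to 5 mm, when the catch takes the load. More than 16 N on it spoils the press
- trigger: red-ended trigger lever; origin at its pivot in the housing, 115 mm above the table; reaches 99 mm to the press's -x side. The pad end turns down by at most 0.25 rad and springs back. It takes about 2 to 4 N on the pad, trips after some 4 to 16 mm of pad travel and meets a hard stop at 20 mm; over 20 N bends it
- trigger_pad (a point): centre of the upper face of the red pad, 34 x 34 mm, 6 mm thick, 95 mm in front (-x of the press) of the rod axis and 121 mm above the table; press it downward
- pin (a joint): how far the brass pin (10 mm head) has been driven, in m: 0 = head 6 mm above the name plate (start), 0.006 = flush. One full shot of the striker drives it flush
- pin_hole (a point): point on the name plate's top where the pin goes in, under the striker
- mug: white ceramic mug, 80 mm diameter, 88 mm tall, loose; origin under its centre
- stapler: aluminium stapler, 130 x 36 x 45 mm, loose; origin under its centre
- pencil_case: navy plastic pencil case with snap lid, 77 x 202 x 36 mm, loose; origin under its centre
- eraser: white eraser in a blue sleeve, 55 x 23 x 13 mm, loose; origin under its centre
Mind the look-alikes: they are no part of the job. Of the things that look like the press, the middle-sized one is meant.

How it is judged:
By the outcome, as a careful person would: the job done as asked, in the order asked, and still so for the second after the job is handed in, with the robot touching nothing.
It also fails if it takes over 64 s, if anything falls off the work surface, if the arm or the gripper's body presses on something with over 40 N, if the wrist force passes 120 N, or if a joint passes its speed limit or range.

## Robot

A 6-joint arm with a two-finger parallel gripper is mounted at the origin on the work surface. World frame = base frame: x ahead of the robot, y to its left, z up, the work surface at z = 0. Lengths are in m, angles in rad, forces in N, time in s.
With the tool pointing down it reaches from about 0.35 to 0.775 m from the base axis. Payload 5.5 kg.
Tool frame: the origin (TCP) lies at the very end of the fingers, on their centre line; the grasp point (between the pads) lies 19 mm behind it; z points along the fingers, y is the line along which they close (so a half turn about z gives the same grasp; the last joint's range is limited). The gripper opens to 85 mm and grips with 20 to 120 N. Pads are 22 mm wide; open, the fingers measure 114 mm over their backs; the gripper's body (76 mm by 85 mm) begins 54 mm behind the grasp point. The pads swing forward as they close: fully open they stand 13 mm farther back than shut.
Start: joints at [-1.265, 0.313, 0.046, 1.304, 0, 1.431], TCP at [0.248, -0.519, 0.231] pointing down, gripper open.
Joint ranges: [-2.76, 2.76], [-0.86, 1.69], [-1.03, 1.26], [-2.2, 2.34], [-1.47, 1.5], [-3.14, 3.14]. Speed limits (rad/s): [2.57, 2.57, 3.14, 3.14, 3.14, 3.14].

## Interface

Orientations are given as a unit quaternion [w, x, y, z].
In Python, from workcell import env gives the robot as it stands. The module is installed in compiled form; this text tells all that it offers.
- The arm moves only by the tool jog_arm, never from a script. Its arguments are lists of equal length, an entry for each row: "gripper": the opening, from 0 (shut) to 1 (fully open); "offset": the shift along the world's x, y, z in cm, a list of three; "twist": the turn about the world's z in degrees. In form: {"gripper": [gripper, ...], "offset": [[dx, dy, dz], ...], "twist": [twist, ...]}. A call has exactly 8 rows; each row is the pose to reach, as a shift and turn from the pose commanded when the call began; what a row does not reach only later rows make up. A row lasts 1/8 s, in which the tool goes at most 62.5 mm and 10.7 degrees, less where a joint would pass 70% of its speed; a pose out of reach is approached as far as the arm can. A call with a gripper value outside its range is refused whole. The fingers move at their own pace and stop on an object; "squeeze" is the grip in N (left out, the last holds). Time passes only in rows, so rows that repeat a pose let the fingers close, or fill a call up. It gives the time, the measured TCP pose, the force, the opening and the grip force at its end, in the units of the state.
- env.get_state(): the state, without advancing time (a new reading comes with each control period).
- env.read_camera(name): name is "scene" or "side" or "wrist"; returns a dict with "image" (420x560x3 uint8, red, green, blue), "z_map" (420x560 float32, m along the optical axis (not along the pixel's ray), 0 where there is no reading), "fovy" (degrees; the focal length in pixels is half the picture's height over the tangent of half this angle, whatever the lens; pixels are square), "cx", "cy" (the principal point, pixels), "cam_to_world" (4x4, takes a point from camera to world coordinates). Camera axes: x right, y up, looking along -z (the intrinsics and any distortion apply to the point x, -y, -z); pixel columns grow to the right and rows downward; lengths in m; the calibration is good to about 2 mm. The wrist camera is an equidistant fisheye: a pixel r from the principal point sees the ray r / f radians off the axis. A picture is of the moment at which its call begins.
- env.hand_in(): hands the job in; it is judged then, once.
The state is a dict: "clock": time; "joint_pos": joint angles; "qvel": joint speeds; "tau": joint torques, N m; "tcp_pos": TCP position; "orientation": TCP orientation; "wrist_force": force on the tool from outside, world axes, zero at the start; "ft_torque": the same for the moment, N m; "finger_gap": finger opening in m; "grip_force": force on a finger pad.
Only numpy, scipy, OpenCV 4.12 (cv2) and the standard library are available. Lean on these libraries where they do the work, as an engineer would, in place of code of your own. Each camera call takes 0.05 s, during which the arm holds its last target. There are 200 camera calls.

## Working session

There is one attempt and no reset: what is moved stays moved. The work goes in short steps, Python scripts to look and compute and a tool call to move; the robot and the scene stay as the last step left them, time stands still between calls to the robot, and variables do not carry over. Pictures are saved under pics/ and viewed, at most 10 in all, crops included, and the job is handed in when it is done.

Besides the shell and the picture viewer there is one more tool, called by a JSON object that holds its "op" and its "data". jog_arm: Moves the arm, as the interface text tells. Its arguments: {"type":"object","properties":{"gripper":{"type":"array"},"offset":{"type":"array"},"twist":{"type":"array"},"squeeze":{"type":"number"}},"required":["gripper","offset","twist"]}

```bash
mkdir -p pics; cat > h.py <<'E'
import numpy as np, cv2, pickle
from workcell import env
def shot(n,f):
    c=env.read_camera(n); pickle.dump(c,open(f'pics/{f}.pkl','wb'))
    cv2.imwrite(f'pics/{f}.png',c['image'][:,:,::-1]); return c
def load(f): return pickle.load(open(f'pics/{f}.pkl','rb'))
def world(c,u,v,z=None):
    z=c['z_map'][int(v),int(u)] if z is None else z
    f=210/np.tan(np.radians(c['fovy'])/2)
    p=np.array([(u-c['cx'])/f*z,-(v-c['cy'])/f*z,-z,1]); return (c['cam_to_world']@p)[:3]
E
python3 - <<'E'
from h import *
a=shot('scene','s0');b=shot('side','d0')
cv2.imwrite('pics/both.png',cv2.resize(np.hstack([a['image'],b['image']])[:,:,::-1],(800,300)))
print(a['cam_to_world'],b['cam_to_world'],a['fovy'],env.get_state())
E
```

```text
[[-0.72617773 -0.57477231  0.37723029  0.93087654]
 [ 0.68744749 -0.59982887  0.40941576  0.49195299]
 [-0.00904722  0.55663463  0.83070815  1.1041405 ]
 [ 0.          0.          0.          1.        ]] [[-8.44117448e-01  3.01808617e-01 -4.43144776e-01 -5.36928786e-02]
 [-5.36158037e-01 -4.75995558e-01  6.97110313e-01  8.61251546e-01]
 [-5.41045463e-04  8.26038612e-01  5.63613271e-01  8.53875095e-01]
 [ 0.00000000e+00  0.00000000e+00  0.00000000e+00  1.00000000e+00]] 51.62653299303564 {'clock': 0.1, 'joint_pos': array([-1.26460200e+00,  3.13904446e-01,  4.50849606e-02,  1.30361824e+00,
        2.31547551e-05,  1.43118459e+00]), 'qvel': array([-0.00020822, -0.00074627,  0.00122953,  0.00080589, -0.00056902,
        0.00147778]), 'tau': array([ 1.80109375e-03, -4.81723666e+01,  2.99244028e+01,  1.27276615e-02,
       -2.04023027e-04, -4.83183371e-06]), 'tcp_pos': array([ 0.24778134, -0.51835705,  0.2305068 ]), 'orientation': array([-8.18818450e-04,  9.75259484e-01,  2.21061677e-01, -5.67409511e-05]), 'wrist_force': array([ 0.20702052, -0.05541357,  0.25317211]), 'ft_torque': array([-0.00040843,  0.01888056, -0.00696994]), 'grip_force': 0.0, 'finger_gap': 0.08546528441790925}
```

View pics/s0.png

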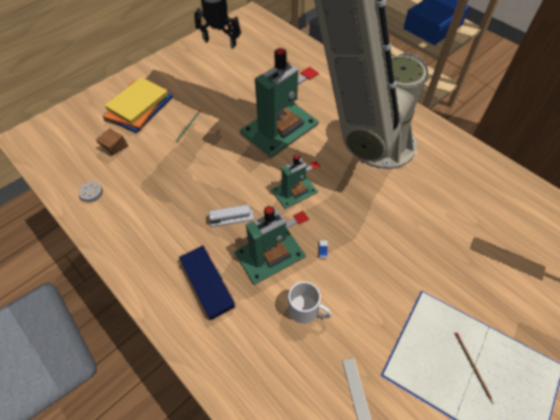

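View pics/d0.png

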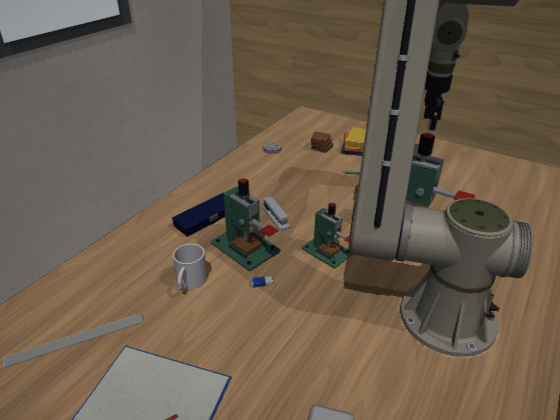

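The scene view shows three presses. The middle-sized one has its knob at about (269,212) and its pad at (302,218). In the side view its knob is at about (243,185) and its pad at (269,231).

```bash
python3 - <<'E'
from h import *
a=load('s0');b=load('d0')
A=cv2.resize(a['image'][190:290,220:340],(800,667),interpolation=cv2.INTER_CUBIC)[:600]
cv2.imwrite('pics/c1.png',A[:,:,::-1])
for u,v in [(269,209),(269,212),(269,215),(302,217),(302,219),(298,219),(306,217),(270,209)]: print('s',u,v,world(a,u,v).round(4))
for u,v in [(243,181),(243,184),(243,188),(269,231),(267,232),(273,230)]: print('d',u,v,world(b,u,v).round(4))
# red pad, black knob segmentation
for n,c,(x0,x1,y0,y1) in [('s',a,(285,312,208,228)),('d',b,(258,282,222,240))]:
    P=[]
    for v in range(y0,y1):
        for u in range(x0,x1):
            r,g,bl=c['image'][v,u].astype(int)
            if r>120 and r>2.2*g and r>2.2*bl:
                w=world(c,u,v)
                if .1<w[2]<.14:P.append(w)
    P=np.array(P);print(n,len(P),P.mean(0),P.min(0),P.max(0))
E
```

```text
s 269 209 [0.5541 0.0462 0.2261]
s 269 212 [0.5611 0.0539 0.2288]
s 269 215 [0.5662 0.0594 0.227 ]
s 302 217 [0.4622 0.0727 0.1203]
s 302 219 [0.4654 0.076  0.1175]
s 298 219 [0.4756 0.0709 0.1228]
s 306 217 [0.4529 0.0789 0.1172]
s 270 209 [0.5527 0.0483 0.227 ]
d 243 181 [0.5583 0.0493 0.2295]
d 243 184 [0.5499 0.061  0.2293]
d 243 188 [0.5539 0.0565 0.2134]
d 269 231 [0.4622 0.0751 0.1228]
d 267 232 [0.4643 0.0814 0.1228]
d 273 230 [0.4558 0.066  0.1228]
s 99 [0.46539484 0.07131655 0.12087546] [0.448843   0.05601687 0.11673065] [0.48199849 0.0864357  0.12511956]<stdin>:16: RuntimeWarning: Mean of empty slice.
  ret = ret.dtype.type(ret / rcount)
Traceback (most recent call last):
ValueError: zero-size array to reduction operation minimum which has no identity
```

View pics/c1.png

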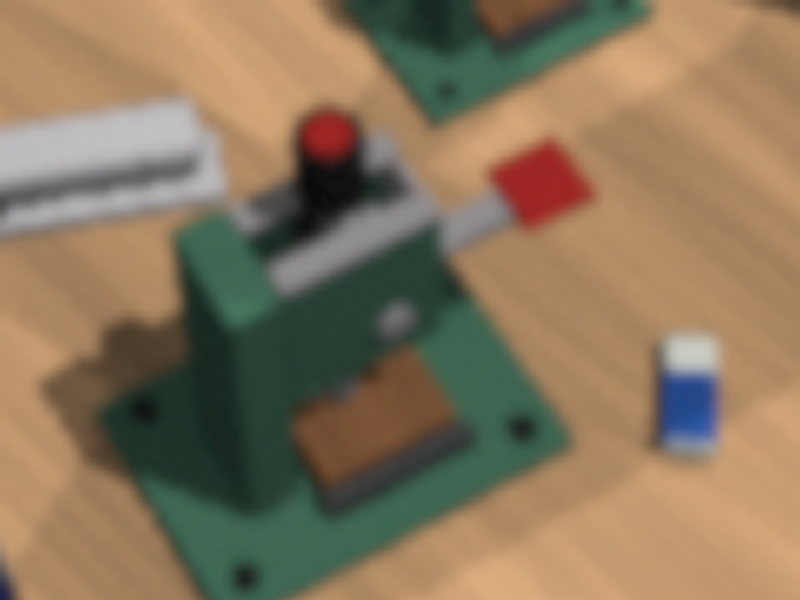

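Knob axis is about (0.557, 0.054), with its top at 0.228. Pad is about (0.465, 0.072) at 0.121, so the two are 94 mm apart, which matches the specification. Press +x points about -11°. I'll raise the tool first, then travel.

{"op": "jog_arm", "data": {"gripper": [1, 1, 1, 1, 1, 1, 1, 1], "offset": [[0, 0, 4], [0, 0, 9], [0, 0, 14], [0, 0, 18], [2, 3.5, 18], [4.2, 8, 18], [6.5, 12.5, 18], [9, 17, 18]], "twist": [0, 0, 0, 0, 7, 14, 20, 27]}}

```text
clock: 1.1
tcp_pos: [0.3383, -0.3474, 0.411]
orientation: [-0.0, 0.896, 0.444, 0.0]
wrist_force: [1.3, -0.7, 0.4]
finger_gap: 0.0855
grip_force: 0.0
```

{"op": "jog_arm", "data": {"gripper": [1, 1, 1, 1, 1, 1, 1, 1], "offset": [[2.5, 4.5, 0], [5, 9, 0], [7.5, 14, 0], [10, 18.5, 0], [13, 23.5, 0], [15.5, 28.5, 0], [18, 33, 0], [20, 36.5, 0]], "twist": [5, 10, 15, 20, 24, 27, 27, 27]}}

```text
clock: 2.1
tcp_pos: [0.5385, 0.0183, 0.4108]
orientation: [-0.0, 0.768, 0.64, -0.0]
wrist_force: [0.3, -0.9, 0.1]
finger_gap: 0.0855
grip_force: 0.0
```

{"op": "jog_arm", "data": {"gripper": [1, 1, 1, 1, 1, 1, 1, 1], "offset": [[1, 2, 0], [1.8, 3.6, 0], [1.8, 3.6, -3], [1.8, 3.6, -6], [1.8, 3.6, -9], [1.8, 3.6, -11], [1.8, 3.6, -11], [1.8, 3.6, -11]], "twist": [0, 0, 0, 0, 0, 0, 0, 0]}}

```text
clock: 3.1
tcp_pos: [0.5562, 0.0519, 0.3022]
orientation: [0.0, 0.769, 0.64, 0.0]
wrist_force: [-0.2, 0.1, 1.2]
finger_gap: 0.0852
grip_force: 0.0
```

```bash
python3 - <<'E'
from h import *
c=shot('wrist','w0'); print(c['fovy'],c['cx'],c['cy'],c['cam_to_world'],env.get_state()['tcp_pos'],env.get_state()['wrist_force'])
s=shot('side','d1');i=s['image'][110:290,190:340];cv2.imwrite('pics/d1c.png',cv2.resize(i,(0,0),fx=3.3,fy=3.3,interpolation=2)[:,:,::-1])
E
```

```text
65.70646984690485 285.5333794698271 209.49432589181512 [[ 0.98355931  0.17376838  0.0491491   0.56875238]
 [-0.18058153  0.9446307   0.27397655  0.12220278]
 [ 0.00118071 -0.2783476   0.96047968  0.44546627]
 [ 0.          0.          0.          1.        ]] [0.5564615  0.05196895 0.30255376] [-0.00523597 -0.08673835  0.25614235]
```

View pics/w0.png

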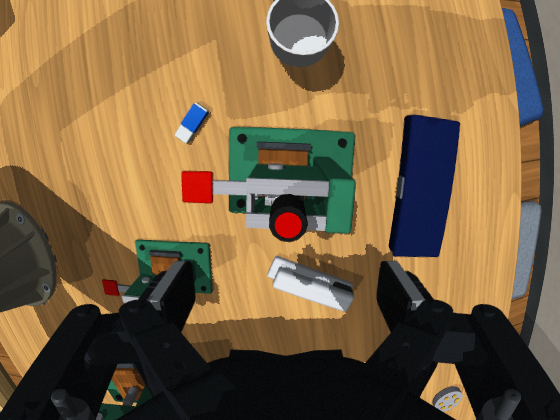

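The wrist view shows the knob's red top centred at (288,224), the pad at (198,187) and the fingers on either side. The press is aligned with the tool.

```bash
cat >> h.py <<'E'
def fish(c,u,v,zw):
    f=210/np.tan(np.radians(c['fovy'])/2); x,y=(u-c['cx']),(v-c['cy']); r=np.hypot(x,y); t=r/f
    d=np.array([np.sin(t)*x/r,-np.sin(t)*y/r,-np.cos(t)]); M=c['cam_to_world']
    d=M[:3,:3]@d; return M[:3,3]+d*(zw-M[2,3])/d[2]
E
python3 - <<'E'
from h import *
c=load('w0')
k=fish(c,288,224,.228);p=fish(c,197.5,187,.121)
print(k,p,np.hypot(*(k-p)[:2]),np.degrees(np.arctan2(*(k-p)[1::-1])))
E
```

```text
[0.55741163 0.04937058 0.228     ] [0.46610299 0.07035847 0.121     ] 0.0936897038855547 -12.944960443042076
```

{"op": "jog_arm", "data": {"gripper": [1, 1, 1, 1, 1, 1, 1, 1], "offset": [[0, 0, -2], [0, -0.1, -4], [0, -0.1, -6], [0, -0.1, -8], [0, -0.1, -10], [0, -0.1, -11.4], [0, -0.1, -11.4], [0, -0.1, -11.4]], "twist": [0, 0, -1, -2, -2, -2, -2, -2]}}

```text
clock: 4.2
tcp_pos: [0.5565, 0.0511, 0.1882]
orientation: [0.0, 0.78, 0.626, 0.001]
wrist_force: [0.5, 0.5, 1.0]
finger_gap: 0.0855
grip_force: 0.0
```

{"op": "jog_arm", "data": {"gripper": [0.8, 0.6, 0.5, 0.4, 0.3, 0.2, 0.2, 0.2], "offset": [[0, 0, 0], [0, 0, 0], [0, 0, 0], [0, 0, 0], [0, 0, 0], [0, 0, 0], [0, 0, 0], [0, 0, 0]], "twist": [0, 0, 0, 0, 0, 0, 0, 0], "squeeze": 50}}

```text
clock: 5.2
tcp_pos: [0.5578, 0.0507, 0.1879]
orientation: [0.001, 0.78, 0.626, 0.001]
wrist_force: [4.2, -1.8, -1.6]
finger_gap: 0.0269
grip_force: 49.2
```

```bash
python3 -c "
from h import *
print(env.get_state())"
```

```text
{'clock': 5.2, 'joint_pos': array([-5.23759758e-02,  2.97225193e-01, -8.31381160e-02,  1.18665398e+00,
       -4.41281288e-04,  1.73616582e+00]), 'qvel': array([-2.55623387e-04, -7.01953584e-05, -1.77768336e-04, -1.59798561e-03,
        2.51769233e-03, -1.08168295e-03]), 'tau': array([ 8.58364608e-01, -4.69632125e+01,  2.71269822e+01,  1.79331254e+00,
        2.00602692e-01,  2.85102561e-02]), 'tcp_pos': array([0.55781308, 0.05073445, 0.18786459]), 'orientation': array([0.00142309, 0.77975166, 0.62608604, 0.00126244]), 'wrist_force': array([ 4.15451682, -1.78345151, -1.56663761]), 'ft_torque': array([-0.16809777, -0.67559509, -0.0370386 ]), 'grip_force': 49.16884481906891, 'finger_gap': 0.02687914973192688}
```

{"op": "jog_arm", "data": {"gripper": [0.2, 0.2, 0.2, 0.2, 0.2, 0.2, 0.2, 0.2], "offset": [[0.1, 0, 0.1], [0.1, 0, 0.2], [0.1, 0, 0.3], [0.1, 0, 0.4], [0.1, 0, 0.5], [0.1, 0, 0.5], [0.1, 0, 0.5], [0.1, 0, 0.5]], "twist": [0, 0, 0, 0, 0, 0, 0, 0]}}

```text
clock: 6.2
tcp_pos: [0.5578, 0.0507, 0.1915]
orientation: [0.0, 0.78, 0.626, 0.0]
wrist_force: [5.6, -1.5, -7.2]
finger_gap: 0.0271
grip_force: 49.6
```

{"op": "jog_arm", "data": {"gripper": [0.2, 0.2, 0.2, 0.2, 0.2, 0.2, 0.2, 0.2], "offset": [[0, 0, 0.05], [0, 0, 0.1], [0, 0, 0.15], [0, 0, 0.2], [0, 0, 0.25], [0, 0, 0.3], [0, 0, 0.3], [0, 0, 0.3]], "twist": [0, 0, 0, 0, 0, 0, 0, 0]}}

```text
clock: 7.2
tcp_pos: [0.5578, 0.0507, 0.1938]
orientation: [0.0, 0.78, 0.626, -0.0]
wrist_force: [7.1, -2.2, -11.0]
finger_gap: 0.0271
grip_force: 49.9
```

{"op": "jog_arm", "data": {"gripper": [0.2, 0.2, 0.2, 0.2, 0.2, 0.2, 0.2, 0.2], "offset": [[0, 0, 0.05], [0, 0, 0.1], [0, 0, 0.15], [0, 0, 0.2], [0, 0, 0.25], [0, 0, 0.3], [0, 0, 0.3], [0, 0, 0.3]], "twist": [0, 0, 0, 0, 0, 0, 0, 0]}}

```text
clock: 8.2
tcp_pos: [0.5577, 0.0508, 0.1963]
orientation: [0.0, 0.78, 0.626, -0.0]
wrist_force: [7.8, -2.1, -13.5]
finger_gap: 0.027
grip_force: 50.2
```

{"op": "jog_arm", "data": {"gripper": [0.2, 0.2, 0.2, 0.2, 0.2, 0.2, 0.2, 0.2], "offset": [[0.1, 0, 0], [0.2, 0, 0.05], [0.2, 0, 0.1], [0.2, 0, 0.15], [0.2, 0, 0.2], [0.2, 0, 0.2], [0.2, 0, 0.2], [0.2, 0, 0.2]], "twist": [0, 0, 0, 0, 0, 0, 0, 0]}}

```text
clock: 9.2
tcp_pos: [0.5578, 0.0508, 0.2006]
orientation: [-0.0, 0.78, 0.626, -0.001]
wrist_force: [-1.5, -4.8, -8.2]
finger_gap: 0.0268
grip_force: 50.8
```

```bash
python3 -c "
from h import *
s=env.get_state();print(s['tcp_pos'],s['wrist_force'])
c=load('w0');w=env.read_camera('side');cv2.imwrite('pics/d2.png',cv2.resize(w['image'][110:290,190:340],(0,0),fx=3.3,fy=3.3,interpolation=2)[:,:,::-1])"
```

```text
[0.55781555 0.05077515 0.2005804 ] [-1.48548956 -4.81173139 -8.18238788]
```

View pics/d2.png

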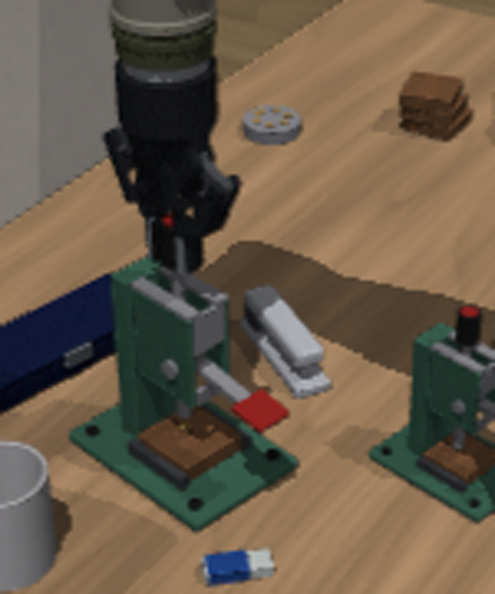

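The knob is held and has lifted, with bare rod now showing below it. The hump was felt at about 6–10 mm and has passed, so I'll use small steps from here.

{"op": "jog_arm", "data": {"gripper": [0.2, 0.2, 0.2, 0.2, 0.2, 0.2, 0.2, 0.2], "offset": [[0, -0.1, 0], [0, -0.1, 0.05], [0, -0.1, 0.1], [0, -0.1, 0.15], [0, -0.1, 0.2], [0, -0.1, 0.25], [0, -0.1, 0.25], [0, -0.1, 0.25]], "twist": [0, 0, 0, 0, 0, 0, 0, 0]}}

```text
clock: 10.25
tcp_pos: [0.5578, 0.0508, 0.2026]
orientation: [-0.001, 0.779, 0.626, -0.001]
wrist_force: [-4.8, 0.8, -8.1]
finger_gap: 0.0266
grip_force: 50.9
```

{"op": "jog_arm", "data": {"gripper": [0.2, 0.2, 0.2, 0.2, 0.2, 0.2, 0.2, 0.2], "offset": [[0, 0, 0], [0, 0, 0.03], [0, 0, 0.06], [0, 0, 0.09], [0, 0, 0.12], [0, 0, 0.15], [0, 0, 0.15], [0, 0, 0.15]], "twist": [0, 0, 0, 0, 0, 0, 0, 0]}}

```text
clock: 11.25
tcp_pos: [0.5578, 0.0508, 0.204]
orientation: [-0.001, 0.779, 0.626, -0.001]
wrist_force: [-4.6, -0.3, -9.3]
finger_gap: 0.0269
grip_force: 50.9
```

{"op": "jog_arm", "data": {"gripper": [0.2, 0.2, 0.2, 0.2, 0.2, 0.2, 0.2, 0.2], "offset": [[-0.1, 0, 0], [-0.1, 0, 0.03], [-0.1, 0, 0.06], [-0.1, 0, 0.09], [-0.1, 0, 0.12], [-0.1, 0, 0.15], [-0.1, 0, 0.15], [-0.1, 0, 0.15]], "twist": [0, 0, 0, 0, 0, 0, 0, 0]}}

```text
clock: 12.25
tcp_pos: [0.5579, 0.0507, 0.206]
orientation: [-0.0, 0.78, 0.626, 0.0]
wrist_force: [-3.7, 3.3, -8.1]
finger_gap: 0.0271
grip_force: 50.8
```

{"op": "jog_arm", "data": {"gripper": [0.2, 0.2, 0.2, 0.2, 0.2, 0.2, 0.2, 0.2], "offset": [[0, 0, 0], [0, 0, 0.02], [0, 0, 0.04], [0, 0, 0.06], [0, 0, 0.08], [0, 0, 0.1], [0, 0, 0.1], [0, 0, 0.1]], "twist": [0, 0, 0, 0, 0, 0, 0, 0]}}

```text
clock: 13.25
tcp_pos: [0.5578, 0.0507, 0.2069]
orientation: [-0.0, 0.78, 0.626, 0.0]
wrist_force: [-2.6, 4.8, -8.8]
finger_gap: 0.0269
grip_force: 50.8
```

{"op": "jog_arm", "data": {"gripper": [0.2, 0.2, 0.2, 0.2, 0.2, 0.2, 0.2, 0.2], "offset": [[0, 0.1, 0], [0, 0.1, 0.02], [0, 0.1, 0.04], [0, 0.1, 0.06], [0, 0.1, 0.08], [0, 0.1, 0.1], [0, 0.1, 0.1], [0, 0.1, 0.1]], "twist": [0, 0, 0, 0, 0, 0, 0, 0]}}

```text
clock: 14.25
tcp_pos: [0.5579, 0.0508, 0.2078]
orientation: [0.0, 0.78, 0.626, -0.0]
wrist_force: [-4.9, -2.6, -9.6]
finger_gap: 0.0269
grip_force: 50.9
```

{"op": "jog_arm", "data": {"gripper": [0.2, 0.2, 0.2, 0.2, 0.2, 0.2, 0.2, 0.2], "offset": [[0, 0, 0], [0, 0, 0.02], [0, 0, 0.04], [0, 0, 0.06], [0, 0, 0.08], [0, 0, 0.1], [0, 0, 0.1], [0, 0, 0.1]], "twist": [0, 0, 0, 0, 0, 0, 0, 0]}}

```text
clock: 15.25
tcp_pos: [0.5578, 0.0508, 0.2086]
orientation: [0.0, 0.78, 0.626, -0.0]
wrist_force: [-3.7, -2.9, -10.1]
finger_gap: 0.0269
grip_force: 50.8
```

{"op": "jog_arm", "data": {"gripper": [0.2, 0.2, 0.2, 0.2, 0.2, 0.2, 0.2, 0.2], "offset": [[-0.05, 0, 0], [-0.05, 0, 0.02], [-0.05, 0, 0.04], [-0.05, 0, 0.06], [-0.05, 0, 0.08], [-0.05, 0, 0.1], [-0.05, 0, 0.1], [-0.05, 0, 0.1]], "twist": [0, 0, 0, 0, 0, 0, 0, 0]}}

```text
clock: 16.25
tcp_pos: [0.5578, 0.0508, 0.2093]
orientation: [0.0, 0.78, 0.626, -0.0]
wrist_force: [0.8, -6.0, -14.9]
finger_gap: 0.0265
grip_force: 50.4
```

{"op": "jog_arm", "data": {"gripper": [0.2, 0.2, 0.2, 0.2, 0.2, 0.2, 0.2, 0.2], "offset": [[0, 0, 0], [0, 0, 0.02], [0, 0, 0.04], [0, 0, 0.06], [0, 0, 0.08], [0, 0, 0.1], [0, 0, 0.1], [0, 0, 0.1]], "twist": [0, 0, 0, 0, 0, 0, 0, 0]}}

```text
clock: 17.25
tcp_pos: [0.5578, 0.0508, 0.2097]
orientation: [0.0, 0.78, 0.626, -0.0]
wrist_force: [0.9, -6.1, -17.6]
finger_gap: 0.0272
grip_force: 50.4
```

The pull is now 8 N over the spring and climbing steeply at about 21.8 mm. That is the buffer, and it fits the hump felt at 5–13 mm, so I'll ease down.

{"op": "jog_arm", "data": {"gripper": [0.2, 0.2, 0.2, 0.2, 0.2, 0.2, 0.2, 0.2], "offset": [[0, 0, -0.1], [0, 0, -0.2], [0, 0, -0.3], [0, 0, -0.4], [0, 0, -0.5], [0, 0, -0.5], [0, 0, -0.5], [0, 0, -0.5]], "twist": [0, 0, 0, 0, 0, 0, 0, 0]}}

```text
clock: 18.25
tcp_pos: [0.5579, 0.0508, 0.2069]
orientation: [0.001, 0.78, 0.626, 0.0]
wrist_force: [-1.9, -5.3, -7.1]
finger_gap: 0.0268
grip_force: 51.5
```

{"op": "jog_arm", "data": {"gripper": [0.2, 0.2, 0.2, 0.2, 0.2, 0.2, 0.2, 0.2], "offset": [[0, -0.05, -0.05], [0, -0.1, -0.1], [0, -0.1, -0.15], [0, -0.1, -0.2], [0, -0.1, -0.2], [0, -0.1, -0.2], [0, -0.1, -0.2], [0, -0.1, -0.2]], "twist": [0, 0, 0, 0, 0, 0, 0, 0]}}

```text
clock: 19.25
tcp_pos: [0.5579, 0.0508, 0.2064]
orientation: [0.001, 0.779, 0.626, 0.002]
wrist_force: [-5.8, -0.7, 8.3]
finger_gap: 0.0268
grip_force: 53.0
```

The force has reversed to +8 N while the height stayed put, so the catch is holding. I'll relax the load and open.

{"op": "jog_arm", "data": {"gripper": [0.2, 0.2, 0.2, 0.4, 0.6, 0.8, 1, 1], "offset": [[0, 0, 0.05], [0, 0, 0.1], [0, 0, 0.1], [0, 0, 0.1], [0, 0, 0.1], [0, 0, 0.1], [0, 0, 0.1], [0, 0, 0.1]], "twist": [0, 0, 0, 0, 0, 0, 0, 0]}}

```text
clock: 20.25
tcp_pos: [0.5575, 0.0501, 0.2047]
orientation: [0.0, 0.78, 0.626, 0.0]
wrist_force: [-0.2, -0.2, -0.1]
finger_gap: 0.0853
grip_force: 0.0
```

{"op": "jog_arm", "data": {"gripper": [1, 1, 1, 1, 1, 1, 1, 1], "offset": [[0, 0, 0], [0, 0, 1], [0, 0, 3], [0, 0, 5], [0, 0, 7], [0, 0, 9], [0, 0, 9], [0, 0, 9]], "twist": [0, 0, 0, 0, 0, 0, 0, 0]}}

```text
clock: 21.25
tcp_pos: [0.5573, 0.0502, 0.2944]
orientation: [-0.0, 0.78, 0.626, -0.0]
wrist_force: [0.2, -0.0, -0.0]
finger_gap: 0.085
grip_force: 0.0
```

```bash
python3 -c "
from h import *
s=env.get_state();print(s['tcp_pos'],s['wrist_force'])
w=shot('wrist','w1')
w=shot('side','d3');cv2.imwrite('pics/d3c.png',cv2.resize(w['image'][110:290,190:340],(0,0),fx=3.3,fy=3.3,interpolation=2)[:,:,::-1])"
```

```text
[0.55732807 0.05019171 0.29443186] [ 0.19852858 -0.03408197 -0.04636261]
```

View pics/d3c.png

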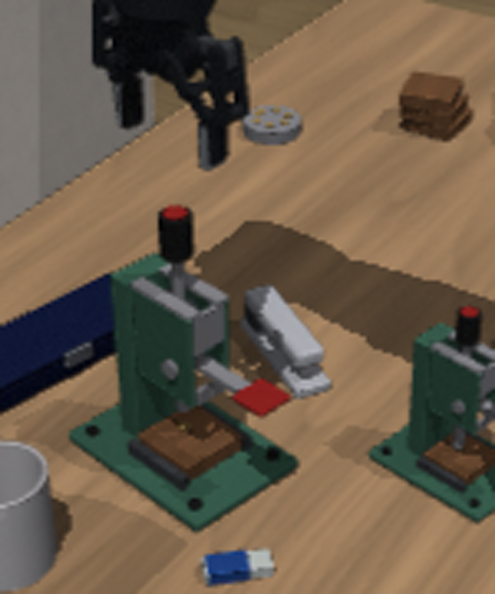

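View pics/w1.png

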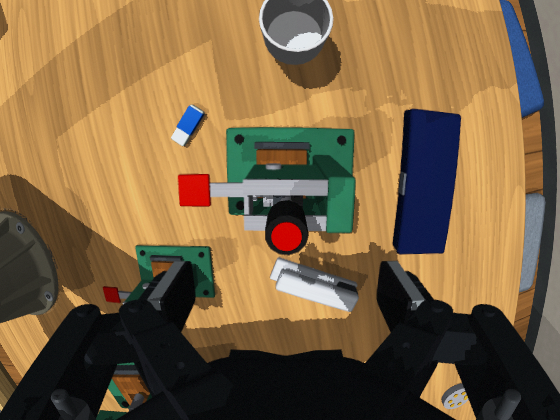

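The catch holds: the knob stays up with its rod exposed, its red top at (176,213) in the side crop. The pad is at (194,190) in the wrist view, unchanged, at about (0.465, 0.071). I'll shut the fingers and go above the pad.

{"op": "jog_arm", "data": {"gripper": [0.7, 0.4, 0.1, 0, 0, 0, 0, 0], "offset": [[-2, 0.5, 0.5], [-5, 1.2, 0.5], [-8, 1.8, 0.5], [-9.3, 2.1, 0], [-9.3, 2.1, -4], [-9.3, 2.1, -8], [-9.3, 2.1, -12], [-9.3, 2.1, -14]], "twist": [0, 0, 0, 0, 0, 0, 0, 0]}}

```text
clock: 22.35
tcp_pos: [0.4623, 0.0712, 0.1519]
orientation: [-0.001, 0.78, 0.626, -0.002]
wrist_force: [-0.7, -0.8, 0.8]
finger_gap: 0.0001
grip_force: 0.0
```

{"op": "jog_arm", "data": {"gripper": [0, 0, 0, 0, 0, 0, 0, 0], "offset": [[0, 0, -0.4], [0, 0, -0.8], [0, 0, -1.2], [0, 0, -1.6], [0, 0, -2], [0, 0, -2.6], [0, 0, -2.8], [0, 0, -2.8]], "twist": [0, 0, 0, 0, 0, 0, 0, 0]}}

```text
clock: 23.35
tcp_pos: [0.4643, 0.0712, 0.1266]
orientation: [-0.0, 0.78, 0.626, -0.0]
wrist_force: [1.1, 0.7, -0.2]
finger_gap: 0.0003
grip_force: 0.0
```

{"op": "jog_arm", "data": {"gripper": [0, 0, 0, 0, 0, 0, 0, 0], "offset": [[0, 0, -0.2], [0, 0, -0.4], [0, 0, -0.6], [0, 0, -0.7], [0, 0, -0.8], [0, 0, -0.9], [0, 0, -1.0], [0, 0, -1.0]], "twist": [0, 0, 0, 0, 0, 0, 0, 0]}}

```text
clock: 24.35
tcp_pos: [0.4643, 0.0712, 0.1167]
orientation: [-0.0, 0.78, 0.626, -0.0]
wrist_force: [-1.0, 0.8, 2.3]
finger_gap: -0.0
grip_force: 0.9
```

{"op": "jog_arm", "data": {"gripper": [0, 0, 0, 0, 0, 0, 0, 0], "offset": [[0, 0, -0.1], [0, 0, -0.2], [0, 0, -0.3], [0, 0, -0.4], [0, 0, -0.5], [0, 0, -0.5], [0, 0, -0.5], [0, 0, -0.5]], "twist": [0, 0, 0, 0, 0, 0, 0, 0]}}

```text
clock: 25.35
tcp_pos: [0.4646, 0.0711, 0.1119]
orientation: [0.0, 0.78, 0.626, 0.0]
wrist_force: [-0.7, 0.1, 0.9]
finger_gap: 0.0003
grip_force: 0.4
```

```bash
python3 -c "
from h import *
s=env.get_state();print(s['tcp_pos'],s['wrist_force'])
w=shot('side','d4');cv2.imwrite('pics/d4c.png',cv2.resize(w['image'][110:290,190:340],(0,0),fx=3.3,fy=3.3,interpolation=2)[:,:,::-1])"
```

```text
[0.464601   0.07111303 0.11194506] [-0.67754043  0.06715516  0.90262985]
```

View pics/d4c.png

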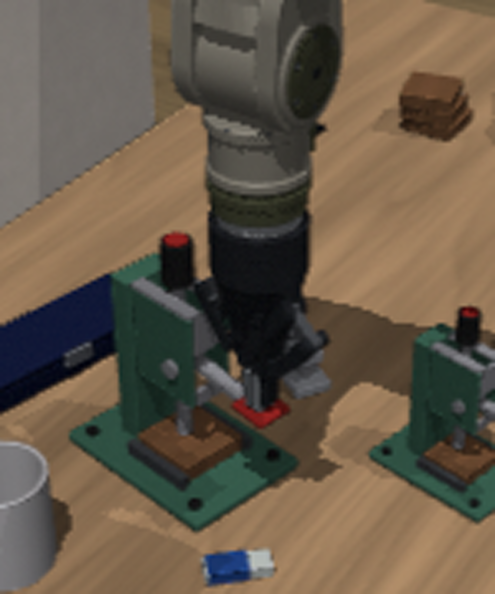

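The press has fired: the knob's top dropped from row 213 to row 240 and the striker is down on the plate. I'll retreat straight up.

{"op": "jog_arm", "data": {"gripper": [0, 0, 0, 0, 0, 0, 0, 0], "offset": [[0, 0, 0.5], [0, 0, 1.2], [0, 0, 3], [-0.5, 0, 6], [-1, 0, 10], [-1.5, 0, 14], [-2, 0, 18], [-2, 0, 20]], "twist": [0, 0, 0, 0, 0, 0, 0, 0]}}

```text
clock: 26.4
tcp_pos: [0.4446, 0.0712, 0.3148]
orientation: [0.001, 0.78, 0.626, 0.001]
wrist_force: [-0.1, 0.2, -0.1]
finger_gap: -0.0004
grip_force: 0.0
```

```bash
python3 -c "
from h import *
s=env.get_state();print(s['tcp_pos'],s['wrist_force'])
b=shot('wrist','w2')
w=shot('side','d5');i=np.hstack([load('d0')['image'][150:290,190:300],w['image'][150:290,190:300]]);cv2.imwrite('pics/d5c.png',cv2.resize(i,(0,0),fx=3.6,fy=3.6,interpolation=2)[:,:,::-1])
f=load('d0')
for c in (f,w):
  P=[world(c,u,v) for v in range(165,200) for u in range(230,256) if c['image'][v,u,0]>100 and c['image'][v,u,0]>2.2*c['image'][v,u,1].astype(int)]
  print(len(P),np.mean(P,0),np.median(P,0))"
```

```text
[0.44462654 0.07121511 0.31476598] [-0.11928954  0.22129015 -0.09606241]
15 [0.55975253 0.04859105 0.23191441] [0.55943491 0.04923825 0.23146694]
19 [0.55956838 0.04849971 0.22548544] [0.55898822 0.04799269 0.22536915]
```

View pics/d5c.png

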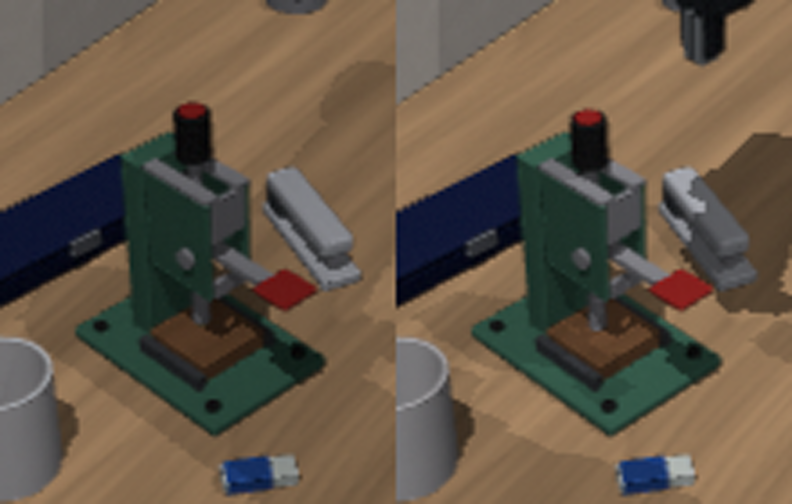

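The before and after views show the knob 6 mm lower than at the start (0.2315 to 0.2254), so the pin is flush. The trigger has sprung back, and the stapler, eraser, mug and pencil case look unmoved.

```bash
python3 -c "
from workcell import env
print(env.hand_in())"
```

```text
the job is handed in; nothing more can be done
None
```

The pin is driven flush (the knob rests 6 mm lower than at the start), the pull on the buffer peaked at about 8 N at the readings taken, the mug, stapler, eraser and pencil case look unmoved, and the job is handed in at about 26.5 s with the arm clear.

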